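# Charge the parts feeder and engage its drive key

### The arm

A 6-joint arm with a two-finger parallel gripper is mounted at the origin on the work surface. World frame = base frame: x ahead of the robot, y to its left, z up, the work surface at z = 0. Lengths are in mm, angles in rad, forces in N, time in s.
With the tool pointing down it reaches from about 300 to 950 mm from the base axis. Payload 3.1 kg.
Tool frame: the origin (TCP) lies midway between the tips of the shut fingers; the grasp point (between the pads) lies 19 mm behind it; z points along the fingers, y is the line along which they close (so a half turn about z gives the same grasp; the last joint's range is limited). The gripper opens to 85 mm and grips with 20 to 120 N. Pads are 22 mm wide; open, the fingers measure 114 mm over their backs; the gripper's body (76 mm by 85 mm) begins 54 mm behind the grasp point. The pads swing forward as they close: fully open they stand 13 mm farther back than shut.
Start: joints at [-1.309, 0.308, 1.634, -0, 1.2, -0.07], TCP at [203.564, -590.926, 231.272] pointing down, gripper open.
Joint ranges: [-3.06, 3.06], [-0.79, 1.96], [0.05, 2.63], [-1.19, 4.34], [0.05, 2.64], [-2.94, 2.94]. Speed limits (rad/s): [2.79, 2.79, 3.14, 3.14, 3.14, 3.14].

### API

Orientations are given as a unit quaternion [x, y, z, w].
In Python, from workcell import sense, snapshot, camera_model, hand_in, search_frame, regions_of gives the robot as it stands.
- The arm moves only by the tool step_arm, never from a script. Its argument "increments" is a list of rows, each an object with "angular": the turn, a rotation vector about the tool's x, y, z in units of 5 degrees (1.0 is 5 degrees), a list of three; "translation": the shift along the tool's x, y, z in units of 50 mm (1.0 is 50 mm), a list of three; "gripper": the finger opening in mm, from 0 to 85.4. A call has 1 to 5 rows; each row shifts and turns the commanded pose from where the row before left it, along the tool's axes as they then stand; what a row does not reach is not made up. A row lasts 1/8 s, in which the tool goes at most 62.5 mm and 10.7 degrees, less where a joint would pass 70% of its speed; a pose out of reach is approached as far as the arm can. A call is refused whole if a number of a shift passes 1 or a number of a turn 1, either way. A call with a gripper value outside its range is refused whole. The fingers move at their own pace and stop on an object; the grip force is fixed at half the most. Time passes only in rows, so rows that do not move let the fingers close. It gives the time, the measured TCP pose, the force, the opening and the grip force at its end, in the units of the state.
- sense(): the state, without advancing time (a new reading comes with each control period).
- snapshot(name): name is "side" or "top"; returns the picture (400x640x3 uint8, red, green, blue); there is no depth.
- camera_model(name): a dict with "fov_y" (degrees; the focal length in pixels is half the picture's height over the tangent of half this angle, whatever the lens; pixels are square), "cx", "cy" (the principal point, pixels), "rvec" (rotation vector, rad) and "tvec" (3), from world to camera coordinates, as OpenCV has them. Camera axes: x right, y down, z forward; pixel columns grow to the right and rows downward; lengths in mm; the calibration is good to about 2 mm. A picture is of the moment at which its call begins. camera_model takes no time and is no camera call.
- hand_in(): hands the job in; it is judged then, once.
Trained networks look in the newest picture that a camera, given by its name, has taken for a name from the list of things; names that differ only in an ending like _2 or _b are one class to them, and where a whole thing is asked for, a point or a joint stands for the part that bears it (a point fixed in the world has none). Each returns a list of dicts, best first, with "p" (0 to 1); they miss things now and then, are a little off and sometimes report something else, mostly with a low value. They report only what shows in the picture. A call takes as long as a camera call.
- search_frame(camera, target): "pixel" ([column, row] in pixels, amid what is visible of it).
- regions_of(camera, target): "mask" (400x640 bool, what is visible of it) and "pixel" ([column, row] in pixels, amid what is visible of it).
The state is a dict: "t": time; "joint_positions": joint angles; "dq": joint speeds; "joint_torque": joint torques, N m; "eef_pos": TCP position; "orientation": TCP orientation; "contact_force": force on the tool from outside, world axes, zero at the start; "torque": the same for the moment, N m; "opening": finger opening in mm; "grasp_force": force on a finger pad.
Only numpy, scipy, OpenCV 4.12 (cv2) and the standard library are available. Lean on these libraries where they do the work, as an engineer would, in place of code of your own. Each camera call takes 0.05 s, during which the arm holds its last target. There are 200 camera calls.

### The job

Tip the yellow tray by its black bar so that all four brass slugs slide into the feeder's hopper. Then take the red drive key from the wooden block, turn it until its cross-shaped spline matches the socket in the steel hub, slide it fully home until its collar sits on the hub, and finish while still holding it pressed down there against the spring, without letting go. Leave the other things on the bench where they are.

Things in the scene. Friction and masses are not known exactly. Their poses are not given: they have to be found in the camera images.
- tray_handle (a point): middle of the black round grip bar (14 mm thick, 106 mm long, clear for the middle 80 mm) of the yellow tipping tray, 126 mm above the bench with the tray level. x along the bar, y outward from the hinge, z up; turns with the tray. Between bar and end wall is a free gap of 61 mm; the wall top stands 18 mm above the bar's middle
- tray_hinge (a point): middle of the tray's hinge line, 114 mm above the bench, at the rim of the hopper; x is the hinge axis (level, fixed on the feeder), y points out under the tray, z up. With the tray level the bar's middle is 180 mm out along y and 12 mm up. The tray is 110 mm wide and 112 mm long with 30 mm walls on three sides, open towards the hopper
- tray (a joint): tilt of the tray in rad: 0 level, grows as the bar is lifted up and over towards the hopper, stops at 1.35. The hinge is stiff: the tray stays where it is left; lifting takes about 5 N at the bar. Slugs may stick until it is well tilted (about 1 rad)
- hopper_in (a point): centre of the floor of the open aluminium hopper, 36 mm above the bench; hopper 150 x 150 mm outside, walls 5 mm, rim 110 mm above the bench (the wall on the hub's side 140 mm). x and y along its walls, the tray is at its +y side, the hub 150 mm to its -y side
- hub_mouth (a point): centre of the top face of the steel drive hub (56 mm square, standing on a brass disc, on a grey gearbox), 120 mm above the bench. Its cross-shaped socket has two slots along the point's x and y, each 34 mm long and 13 mm wide, 35 mm deep. z up. The hub turns about z only stiffly (0.4 N m) and may stand at any angle within 45 degrees of the feeder
- plunger (a joint): how far the sprung red pin at the bottom of the hub's socket is pressed down, in m: 0 when free (its top is then 18 mm below the hub's face), 0.012 when the key's collar sits on the hub's face. It pushes back with 4 N at first and about 9 N with the key home, so a key that is let go rises
- key_grip (a point): centre of the red square grip of the steel drive key: 26 x 26 mm, 45 mm tall; x and y square to its faces, z up. Standing in the block it is 92.5 mm above the bench. Below the grip: 12 mm of neck, then a dark collar 48 mm across, 8 mm thick, its underside 42.5 mm below this centre, then the spline. With the key home this centre is 42.5 mm above the hub's face. Mass about 0.2 kg
- key_tip (a point): lower end of the key's cross-shaped spline, 72.5 mm below the grip's centre. The spline is 30 mm long: two crossed bars 30 x 10 mm along x and y (square to the grip's faces), 26 x 7 mm over the lowest 4 mm. Any quarter turn fits the hub
- block: fixed wooden block 170 x 80 mm, 50 mm tall, origin under its centre; the key stands in a 38 mm wide, 36 mm deep round hole 45 mm to its -x side, collar resting on top, the punch in a hole on its +x side
- slug0_center (a point): centre of a brass slug, 24 mm across and 20 mm tall, about 70 g, starting upright in the tray
- slug1_center (a point): centre of a brass slug, 24 mm across and 20 mm tall, about 70 g, starting upright in the tray
- slug2_center (a point): centre of a brass slug, 24 mm across and 20 mm tall, about 70 g, starting upright in the tray
- slug3_center (a point): centre of a brass slug, 24 mm across and 20 mm tall, about 70 g, starting upright in the tray
- tin: big round can of finish, 90 mm across, 120 mm tall, standing; leave alone. Origin at its underside
- glue: small white glue bottle with a green cap, 36 mm across, 100 mm tall, standing; leave alone. Origin at its underside
- jar: amber glass jar with a dark lid, 60 mm across, 70 mm tall, standing; leave alone. Origin at its underside
- screwdriver: screwdriver with a dark wooden handle, lying flat; leave alone
- brush: small brush, lying flat; leave alone
- walnut: dark walnut offcut 100 x 40 x 25 mm, lying flat; leave alone. Origin at its underside
- punch: slim steel drift punch, 16 mm across with a 22 mm brass head, standing in the small hole of the wooden block, 90 mm from the key; its head is 96 mm above the bench; leave alone. Origin at its underside

How it is judged:
By the outcome, as a careful person would: the job done as asked, in the order asked, and still so for the second after the job is handed in, while the arm keeps its last pose, push and grip.
It also fails if it takes over 53 s, if anything falls off the work surface, if the arm or the gripper's body presses on something with over 40 N, if the wrist force passes 120 N, or if a joint passes its speed limit or range.

## Working session

There is one attempt and no reset: what is moved stays moved. The work goes in short steps, Python scripts to look and compute and a tool call to move; the robot and the scene stay as the last step left them, time stands still between calls to the robot, and variables do not carry over. Pictures are saved under pics/ and viewed, at most 10 in all, crops included, and the job is handed in when it is done.

Besides the shell and the picture viewer there is one more tool, called as name(argument=value, ...), one argument or row to a line, values as JSON. step_arm: Moves the arm, as the interface text tells. Its arguments: {"type":"object","properties":{"increments":{"type":"array"}},"required":["increments"]}

```bash
ls; mkdir -p pics; cat > h.py <<'E'
import numpy as np,cv2
from workcell import *
def cam(n):
    m=camera_model(n);f=200/np.tan(np.radians(m['fov_y'])/2)
    K=np.array([[f,0,m['cx']],[0,f,m['cy']],[0,0,1.]]);R=cv2.Rodrigues(np.array(m['rvec'],float))[0];return K,R,np.array(m['tvec'],float)
def ray(n,p):
    K,R,t=cam(n);return -R.T@t,R.T@np.linalg.inv(K)@np.array([p[0],p[1],1.])
def atz(n,p,z):
    c,d=ray(n,p);return c+d*(z-c[2])/d[2]
def tri(ps,pt):
    A=[];b=[]
    for n,p in(('side',ps),('top',pt)):
        c,d=ray(n,p);d=d/np.linalg.norm(d);M=np.eye(3)-np.outer(d,d);A.append(M);b.append(M@c)
    return np.linalg.lstsq(np.vstack(A),np.hstack(b),rcond=None)[0]
def proj(n,X):
    K,R,t=cam(n);q=K@(R@np.asarray(X,float)+t);return q[:2]/q[2]
def save(n,f,box=None,s=1):
    im=snapshot(n)[:,:,::-1]
    if box: im=im[box[1]:box[3],box[0]:box[2]]
    cv2.imwrite('pics/'+f,cv2.resize(im,None,fx=s,fy=s,interpolation=cv2.INTER_CUBIC))
E
python3 - <<'E'
from h import *
np.set_printoptions(precision=1,suppress=True)
for n in('side','top'):
    print(n,camera_model(n),ray(n,(320,200)));save(n,n+'0.png')
    for k in['tray_handle','tray_hinge','hopper_in','hub_mouth','key_grip','key_tip','block','slug0_center','punch','tin','glue','jar']:
        print(k,[(np.round(r['pixel'],1).tolist(),round(r['p'],2)) for r in search_frame(n,k)[:4]])
print(sense())
E
```

```text
pics
side {'fov_y': 56.37382223051724, 'cx': 319.60894818057477, 'cy': 194.46670124342066, 'rvec': array([ 2.2, -0.2,  0.1]), 'tvec': array([-528.5,  179. ,  935.2])} (array([ 429. , -712.5,  703. ]), array([ 0.1,  0.8, -0.6]))
tray_handle [([307.9, 160.0], 0.89)]
tray_hinge [([309.8, 235.2], 0.57)]
hopper_in [([304.9, 237.2], 0.6), ([317.4, 169.3], 0.19)]
hub_mouth [([305.9, 246.6], 0.94), ([304.6, 237.7], 0.59), ([300.6, 162.9], 0.37)]
key_grip [([346.4, 337.3], 0.72)]
key_tip [([347.1, 334.5], 0.78)]
block [([375.6, 358.0], 0.92), ([429.1, 243.1], 0.61)]
slug0_center []
punch [([393.8, 340.2], 0.68)]
tin [([429.0, 241.5], 0.66), ([304.3, 239.6], 0.64)]
glue [([411.5, 215.8], 0.84), ([228.5, 397.8], 0.64)]
jar [([380.8, 184.9], 0.91)]
top {'fov_y': 45.73141844395639, 'cx': 318.0839209397081, 'cy': 193.56110736377693, 'rvec': array([ 2.2, -2.2,  0.1]), 'tvec': array([  25.3,  580.5, 1268.3])} (array([ 453.6,   49.6, 1318.4]), array([ 0.1, -0. , -1. ]))
tray_handle [([260.9, 206.8], 0.94)]
tray_hinge [([322.6, 214.4], 0.74)]
hopper_in [([319.7, 219.7], 0.75)]
hub_mouth [([372.0, 225.9], 0.7)]
key_grip [([454.4, 210.2], 0.54)]
key_tip [([456.5, 211.1], 0.59)]
block [([452.8, 192.9], 0.67)]
slug0_center [([276.5, 217.9], 0.45)]
punch [([466.2, 183.6], 0.55)]
tin [([371.9, 118.4], 0.88), ([154.2, 267.9], 0.43)]
glue [([332.7, 117.4], 0.71)]
jar [([274.4, 131.4], 0.84), ([371.9, 229.3], 0.54)]
{'t': 1.3, 'joint_positions': array([-1.3,  0.3,  1.6, -0. ,  1.2, -0.1]), 'dq': array([-0., -0., -0., -0., -0.,  0.]), 'joint_torque': array([ -0. , -41.5, -27.7,   0. ,   0. ,  -0. ]), 'eef_pos': array([ 203.6, -590.9,  231.2]), 'orientation': array([ 1. ,  0.2, -0. , -0. ]), 'contact_force': array([-0.4, -0.7,  0. ]), 'torque': array([ 0., -0.,  0.]), 'grasp_force': 0.0, 'opening': 85.26103889257425}
```

View pics/top0.png

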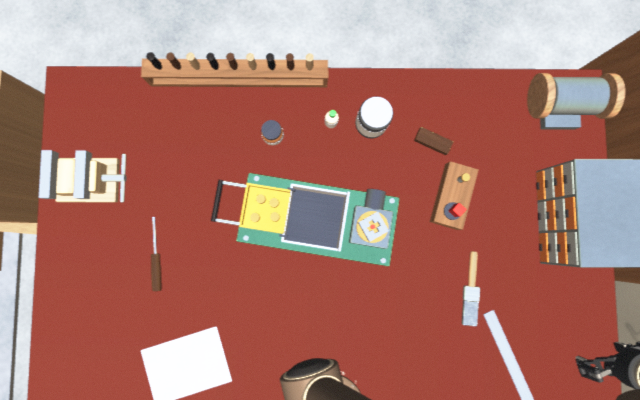

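View pics/side0.png

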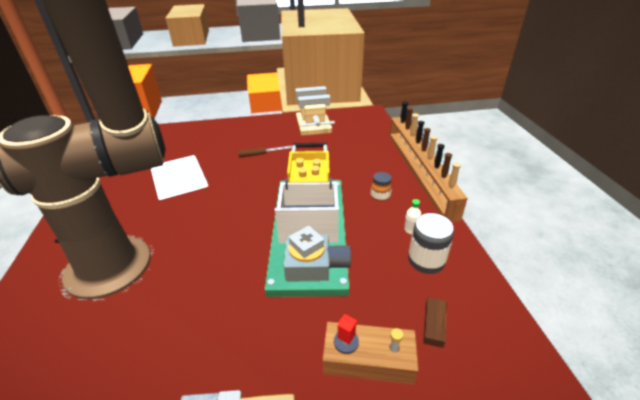

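```bash
python3 - <<'E'
import cv2
a=cv2.imread('pics/top0.png')[140:300,240:400];b=cv2.imread('pics/top0.png')[150:250,400:500]
cv2.imwrite('pics/topA.png',cv2.resize(a,(600,600),interpolation=cv2.INTER_CUBIC))
E
```

```text
(no output)
```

View pics/topA.png

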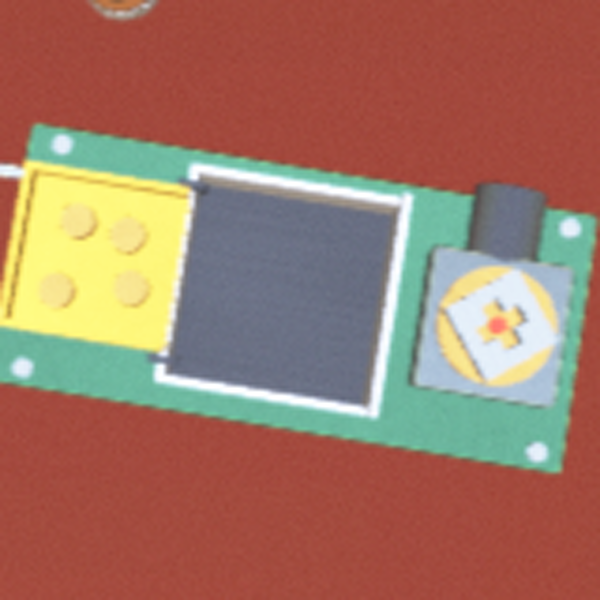

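The top view shows the tray bar around (219,202), the hopper around (316,217), the rotated hub around (373,226) and the key around (457,210). The side view shows the same layout. Next I'll zoom in on the parts that matter.

```bash
python3 - <<'E'
import cv2,numpy as np
t=cv2.imread('pics/top0.png');s=cv2.imread('pics/side0.png')
def c(i,x,y,w=40,h=30): return cv2.resize(i[y-h//2:y+h//2,x-w//2:x+w//2],(400,300),interpolation=cv2.INTER_CUBIC)
cv2.imwrite('pics/c1.png',np.vstack([np.hstack([c(t,373,226),c(t,457,210)]),np.hstack([c(s,306,241,60,45),c(s,347,330,60,45)])]))
cv2.imwrite('pics/c2.png',np.hstack([c(t,222,202,80,60),c(s,308,160,80,60)]))
E
```

```text
(no output)
```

View pics/c1.png

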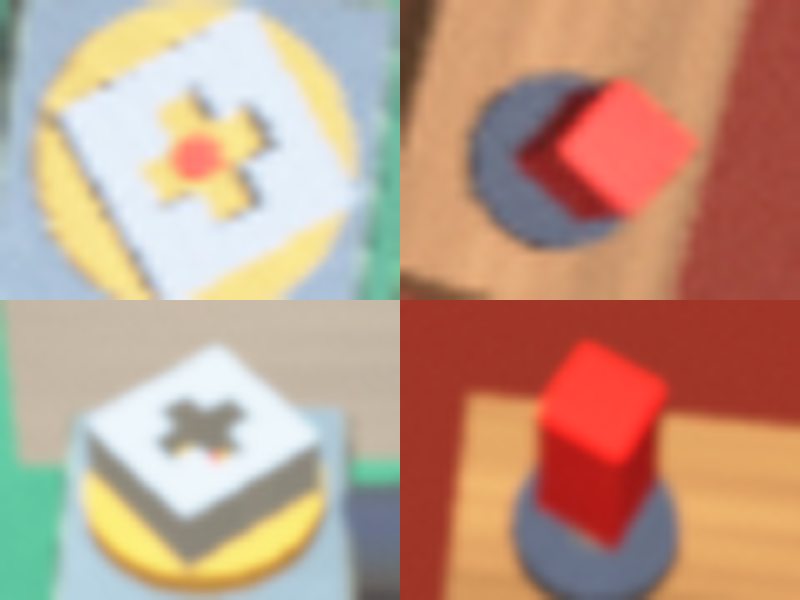

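View pics/c2.png

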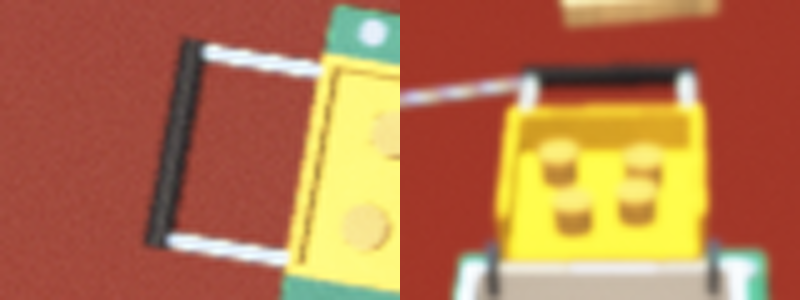

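The crops give clear corners for the hub top, the key's top face and the bar ends in both views. I'll triangulate those.

```bash
python3 - <<'E'
from h import *
np.set_printoptions(precision=1,suppress=True)
def P(c,x0,y0,sx,sy): return [(x0+(x+.5)/sx-.5,y0+(y+.5)/sy-.5) for x,y in c]
ht=P([(62,115),(245,8),(355,190),(170,298)],353,211,10,10)
hs=P([(85,132),(215,43),(320,137),(187,220)],276,219,400/60,300/44)
kt=P([(155,148),(225,78),(297,143),(230,217)],437,195,10,10)
ks=P([(141,112),(188,40),(268,92),(220,165)],317,308,400/60,300/44)
bt=P([(193,40),(157,246)],182,172,5,5); bs=P([(295,74),(125,76)],268,130,5,5)
def ang(q): 
    a=[np.arctan2(*(q[(i+1)%4]-q[i])[1::-1])%(np.pi/2) for i in range(4)];return np.degrees(a)
for nm,T,S,z in(('hub',ht,hs,120),('key',kt,ks,115)):
    q=np.array([atz('top',p,z)for p in T]);r=np.array([atz('side',p,z)for p in S])
    print(nm,q.mean(0),ang(q),[np.linalg.norm(q[i]-q[i-1]) for i in range(4)])
    print('side',r.mean(0),ang(r),[np.linalg.norm(r[i]-r[i-1]) for i in range(4)])
    # triangulate centers
    print('tri',tri(np.mean(S,0),np.mean(T,0)))
a=[tri(s,t) for s,t in zip(bs,bt)]
print('bar',a,(a[0]+a[1])/2,np.linalg.norm(a[0]-a[1]))
print('bar top@126',[atz('top',p,126) for p in bt],[atz('side',p,126) for p in bs])
# collar circle
m=regions_of('top','key_grip')
# hopper rim from topA (x0=240,y0=140,s=3.75)
for p in P([(190,163),(412,195),(375,417),(155,380)],240,140,3.75,3.75): print('rim',atz('top',p,110))
print('holes',[atz('top',p,126) for p in P([(30,165)],240,140,3.75,3.75)])
for n in('jar','tin','glue'):
    print(n,atz('top',search_frame('top',n)[0]['pixel'],70))
print(sense()['t'])
E
```

```text
hub [ 489.7 -112.6  120. ] [30.1 30.6 29.9 30.2] [np.float64(53.32128309713228), np.float64(54.03171423386347), np.float64(53.51807174679658), np.float64(54.41949160676561)]
side [ 487.9 -112.5  120. ] [35.6 28.7 30.8 32.2] [np.float64(53.559908229836815), np.float64(60.11891726036365), np.float64(58.619540433362694), np.float64(56.49144743630082)]
tri [ 488.8 -112.6  119.3]
key [ 532.2 -333.8  115. ] [44.1 47.2 46.7 46.7] [np.float64(25.73265814338839), np.float64(25.80095224683361), np.float64(24.53660909974861), np.float64(25.983269577741577)]
side [ 532.2 -334.6  115. ] [48.3 42.7 46.7 42.8] [np.float64(25.420972035238606), np.float64(25.644658737975227), np.float64(26.15767308544438), np.float64(25.504451430866375)]
tri [ 532.3 -334.2  114. ]
bar [array([605.4, 274.1, 127.4]), array([501.9, 289.8, 128.4])] [553.6 281.9 127.9] 104.65684042435703
bar top@126 [array([606.1, 274.3, 126. ]), array([502.1, 290.2, 126. ])] [array([605.3, 276.5, 126. ]), array([502.1, 293.9, 126. ])]
rim [599.3  98.1 110. ]
rim [577.5 -53.7 110. ]
rim [426.7 -27.6 110. ]
rim [451.8 121.  110. ]
holes [array([595.9, 205.1, 126. ])]
jar [743.4 142.9  70. ]
tin [ 779.9 -119.    70. ]
glue [782.3 -13.4  70. ]
1.5
```

```bash
cat >> h.py <<'E'
from scipy.spatial.transform import Rotation as Ro
from scipy.linalg import expm,logm
from scipy.spatial.transform import RigidTransform if False else Rotation
E
sed -i '$d' h.py; cat >> h.py <<'E'
ey=np.array([.156,.988,0]);ey/=np.linalg.norm(ey);ex=np.array([ey[1],-ey[0],0]);uz=np.array([0,0,1.])
BAR=np.array([553.7,282,127.]);HUB=np.array([489,-112.6,120]);KEY=np.array([532.3,-334.2,92.5])
def mat(p,R):
    T=np.eye(4);T[:3,:3]=R;T[:3,3]=p;return T
def now():
    s=sense();return mat(s['eef_pos'],Ro.from_quat(s['orientation']).as_matrix())
def inc(D): return np.round(D[:3,3]/50,3).tolist(),np.round(np.degrees(Ro.from_matrix(D[:3,:3]).as_rotvec())/5,3).tolist()
def plan(T0,T1,n=None):
    L=np.real(logm(np.linalg.inv(T0)@T1))
    if n is None:
        n=1
        while True:
            t,a=inc(expm(L/n))
            if max(map(abs,t))<=1 and max(map(abs,a))<=1 and np.linalg.norm(t)<1.2: break
            n+=1
    print(n,'rows',*inc(expm(L/n)));print('  path',[np.round((T0@expm(L*k/n))[:3,3]).astype(int).tolist() for k in range(0,n+1,max(1,n//4))])
    return T1
def down(phi): # tool down, x axis at angle phi deg
    c,s=np.cos(np.radians(phi)),np.sin(np.radians(phi));x=np.array([c,s,0]);z=-uz;return np.column_stack([x,np.cross(z,x),z])
def trayR(th,sg=1):
    t=np.radians(th);z=-uz*np.cos(t)-ey*np.sin(t);x=sg*ex;return np.column_stack([x,np.cross(z,x),z])
E
python3 - <<'E'
from h import *
T=now();print(np.round(T,3),sense()['joint_positions'].round(3))
for sg in(1,-1):
    R=trayR(40,sg);A=plan(T,mat([500,200,330],down(np.degrees(np.arctan2(*(sg*ex)[1::-1])))))
    B=plan(A,mat(BAR-R[:,2]*(100-19),R))
E
```

```text
[[ 9.45000e-01  3.26000e-01 -0.00000e+00  2.03552e+02]
 [ 3.26000e-01 -9.45000e-01  0.00000e+00 -5.90932e+02]
 [-0.00000e+00 -0.00000e+00 -1.00000e+00  2.31270e+02]
 [ 0.00000e+00  0.00000e+00  0.00000e+00  1.00000e+00]] [-1.309  0.308  1.634 -0.     1.2   -0.07 ]
16 rows [0.475, -0.955, -0.123] [-0.0, 0.0, 0.35]
  path [[204, -591, 231], [241, -381, 256], [303, -177, 281], [390, 17, 305], [500, 200, 330]]
8 rows [0.101, -0.452, 0.234] [-1.0, 0.0, -0.0]
  path [[500, 200, 330], [517, 242, 305], [533, 279, 272], [548, 310, 233], [562, 333, 189]]
31 rows [0.685, 0.292, -0.064] [-0.0, -0.0, -0.981]
  path [[204, -591, 231], [456, -544, 254], [638, -362, 276], [686, -110, 298], [583, 126, 320]]
8 rows [-0.101, 0.452, 0.234] [1.0, -0.0, -0.0]
  path [[500, 200, 330], [517, 242, 305], [533, 279, 272], [548, 310, 233], [562, 333, 189]]
```

step_arm(
  increments=[
    {"translation": [0.685,0.292,-0.064],"angular": [0,0,-0.981],"gripper": 45},
    {"translation": [0.685,0.292,-0.064],"angular": [0,0,-0.981],"gripper": 45},
    {"translation": [0.685,0.292,-0.064],"angular": [0,0,-0.981],"gripper": 45},
    {"translation": [0.685,0.292,-0.064],"angular": [0,0,-0.981],"gripper": 45},
    {"translation": [0.685,0.292,-0.064],"angular": [0,0,-0.981],"gripper": 45},
  ],
)

```text
t: 2.12
eef_pos: [388.6, -572.4, 247.3]
orientation: [0.928, 0.372, -0.0, 0.0]
contact_force: [0.2, 0.4, 0.6]
opening: 45.0
grasp_force: 0.0
```

step_arm(
  increments=[
    {"translation": [0.685,0.292,-0.064],"angular": [0,0,-0.981],"gripper": 45},
    {"translation": [0.685,0.292,-0.064],"angular": [0,0,-0.981],"gripper": 45},
    {"translation": [0.685,0.292,-0.064],"angular": [0,0,-0.981],"gripper": 45},
    {"translation": [0.685,0.292,-0.064],"angular": [0,0,-0.981],"gripper": 45},
    {"translation": [0.685,0.292,-0.064],"angular": [0,0,-0.981],"gripper": 45},
  ],
)

```text
t: 2.75
eef_pos: [548.1, -478.7, 263.1]
orientation: [0.828, 0.561, -0.0, -0.0]
contact_force: [0.4, 0.6, 0.4]
opening: 45.1
grasp_force: 0.0
```

step_arm(
  increments=[
    {"translation": [0.685,0.292,-0.064],"angular": [0,0,-0.981],"gripper": 45},
    {"translation": [0.685,0.292,-0.064],"angular": [0,0,-0.981],"gripper": 45},
    {"translation": [0.685,0.292,-0.064],"angular": [0,0,-0.981],"gripper": 45},
    {"translation": [0.685,0.292,-0.064],"angular": [0,0,-0.981],"gripper": 45},
    {"translation": [0.685,0.292,-0.064],"angular": [0,0,-0.981],"gripper": 45},
  ],
)

```text
t: 3.38
eef_pos: [654.3, -327.3, 279.2]
orientation: [0.69, 0.724, 0.0, -0.0]
contact_force: [0.8, -0.3, -0.1]
opening: 44.6
grasp_force: 0.0
```

step_arm(
  increments=[
    {"translation": [0.685,0.292,-0.064],"angular": [0,0,-0.981],"gripper": 45},
    {"translation": [0.685,0.292,-0.064],"angular": [0,0,-0.981],"gripper": 45},
    {"translation": [0.685,0.292,-0.064],"angular": [0,0,-0.981],"gripper": 45},
    {"translation": [0.685,0.292,-0.064],"angular": [0,0,-0.981],"gripper": 45},
    {"translation": [0.685,0.292,-0.064],"angular": [0,0,-0.981],"gripper": 45},
  ],
)

```text
t: 4.0
eef_pos: [688.1, -145.5, 295.2]
orientation: [0.52, 0.854, 0.0, -0.0]
contact_force: [-0.3, 0.7, -0.2]
opening: 45.0
grasp_force: 0.0
```

step_arm(
  increments=[
    {"translation": [0.685,0.292,-0.064],"angular": [0,0,-0.981],"gripper": 45},
    {"translation": [0.685,0.292,-0.064],"angular": [0,0,-0.981],"gripper": 45},
    {"translation": [0.685,0.292,-0.064],"angular": [0,0,-0.981],"gripper": 45},
    {"translation": [0.685,0.292,-0.064],"angular": [0,0,-0.981],"gripper": 45},
    {"translation": [0.685,0.292,-0.064],"angular": [0,0,-0.981],"gripper": 45},
  ],
)

```text
t: 4.62
eef_pos: [643.4, 33.9, 311.3]
orientation: [0.327, 0.945, 0.0, 0.0]
contact_force: [-0.3, 0.1, 0.4]
opening: 45.0
grasp_force: 0.0
```

```bash
python3 - <<'E'
from h import *
T=now();s=sense();print(s['t'],np.round(T,3),s['joint_positions'].round(3),s['opening'])
R=trayR(40,-1);B=mat(BAR-R[:,2]*(100-19),R);plan(T,B)
E
```

```text
4.625 [[-7.86000e-01  6.18000e-01  0.00000e+00  6.43372e+02]
 [ 6.18000e-01  7.86000e-01  0.00000e+00  3.38880e+01]
 [-0.00000e+00  0.00000e+00 -1.00000e+00  3.11288e+02]
 [ 0.00000e+00  0.00000e+00  0.00000e+00  1.00000e+00]] [-0.015  0.287  1.499  0.     1.356 -0.919] 44.967367857434525
8 rows [0.529, 0.668, 0.1] [0.978, -0.255, -0.7]
  path [[643, 34, 311], [640, 118, 298], [626, 199, 272], [599, 271, 235], [562, 333, 189]]
```

step_arm(
  increments=[
    {"translation": [0.529,0.668,0.1],"angular": [0.978,-0.255,-0.7],"gripper": 45},
    {"translation": [0.529,0.668,0.1],"angular": [0.978,-0.255,-0.7],"gripper": 45},
    {"translation": [0.529,0.668,0.1],"angular": [0.978,-0.255,-0.7],"gripper": 45},
    {"translation": [0.529,0.668,0.1],"angular": [0.978,-0.255,-0.7],"gripper": 45},
    {"translation": [0.529,0.668,0.1],"angular": [0.978,-0.255,-0.7],"gripper": 45},
  ],
)

```text
t: 5.25
eef_pos: [615.2, 236.7, 254.6]
orientation: [0.173, 0.96, -0.218, -0.017]
contact_force: [0.4, -0.2, 0.8]
opening: 45.2
grasp_force: 0.0
```

step_arm(
  increments=[
    {"translation": [0.529,0.668,0.1],"angular": [0.978,-0.255,-0.7],"gripper": 45},
    {"translation": [0.529,0.668,0.1],"angular": [0.978,-0.255,-0.7],"gripper": 45},
    {"translation": [0.529,0.668,0.1],"angular": [0.978,-0.255,-0.7],"gripper": 45},
  ],
)

```text
t: 5.62
eef_pos: [563.2, 334.0, 188.5]
orientation: [0.074, 0.937, -0.342, -0.027]
contact_force: [0.5, 0.0, -0.2]
opening: 44.7
grasp_force: 0.0
```

```bash
python3 - <<'E'
from h import *
T=now();s=sense();print(s['t'],np.round(T,3),s['joint_positions'].round(3))
R=trayR(40,-1);plan(T,mat(BAR+R[:,2]*19,R),4)
save('side','s1.png',(250,80,410,200),4)
for n in('side','top'):
  snapshot(n);print(n,search_frame(n,'tray_handle'),proj(n,BAR),proj(n,T[:3,3]))
E
```

```text
5.625 [[-9.88000e-01  1.20000e-01 -1.00000e-01  5.63168e+02]
 [ 1.57000e-01  7.56000e-01 -6.36000e-01  3.33998e+02]
 [-1.00000e-03 -6.44000e-01 -7.65000e-01  1.88477e+02]
 [ 0.00000e+00  0.00000e+00  0.00000e+00  1.00000e+00]] [ 0.679  0.748  1.218 -0.452  1.717 -0.675]
4 rows [0.006, -0.004, 0.5] [-0.004, -0.0, -0.003]
  path [[563, 334, 188], [560, 318, 169], [557, 302, 150], [555, 286, 131], [552, 270, 112]]
side [{'pixel': [307.6, 162.9], 'p': 0.56}, {'pixel': [311.6, 237.9], 'p': 0.45}] [309.73474153 144.83157752] [309.73968473 118.75709042]
top [{'pixel': [259.3, 207.0], 'p': 0.88}, {'pixel': [471.4, 297.3], 'p': 0.24}] [216.63735511 200.23521721] [189.79352721 194.09380697]
```

View pics/s1.png

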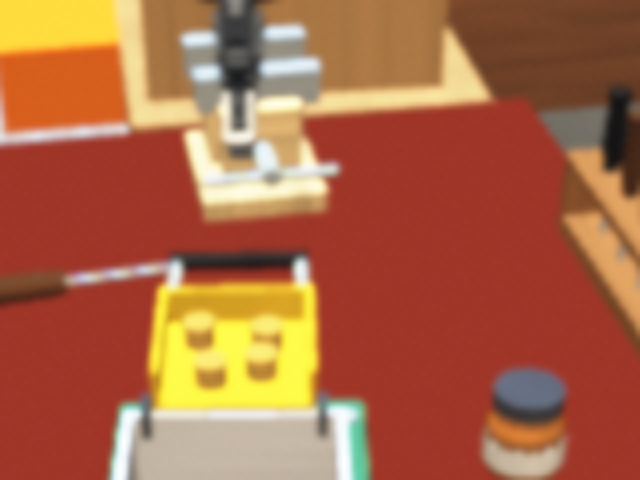

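The fingertips show at crop (238,150), which matches the projected TCP. The bar is at (240,262), full-image (310,145), which matches the estimate. Closing in now.

step_arm(
  increments=[
    {"translation": [0.006,-0.004,0.5],"angular": [0,0,0],"gripper": 45},
    {"translation": [0.006,-0.004,0.5],"angular": [0,0,0],"gripper": 45},
    {"translation": [0.006,-0.004,0.5],"angular": [0,0,0],"gripper": 45},
    {"translation": [0.006,-0.004,0.5],"angular": [0,0,0],"gripper": 45},
    {"translation": [0,0,0],"angular": [0,0,0],"gripper": 25},
  ],
)

```text
t: 6.5
eef_pos: [552.2, 265.8, 113.3]
orientation: [0.077, 0.936, -0.341, -0.028]
contact_force: [0.5, -0.1, 0.5]
opening: 27.8
grasp_force: 0.0
```

step_arm(
  increments=[
    {"translation": [0,0,0],"angular": [0,0,0],"gripper": 8},
    {"translation": [0,0,0],"angular": [0,0,0],"gripper": 8},
    {"translation": [0,0,0],"angular": [0,0,0],"gripper": 8},
    {"translation": [0,0,0],"angular": [0,0,0],"gripper": 8},
  ],
)

```text
t: 7.0
eef_pos: [553.4, 269.9, 113.9]
orientation: [0.075, 0.937, -0.34, -0.025]
contact_force: [3.6, 4.4, 0.3]
opening: 11.9
grasp_force: 58.8
```

```bash
python3 - <<'E'
from h import *
T=now();s=sense();print(s)
B=T[:3,3]-19*T[:3,2];print('grasp pt',B)
ang=np.radians(72);h=BAR-180*ey;h[2]=114
for H in (h,):
    # rotation lifting: outward ey -> up : about ex axis +
    Rr=Ro.from_rotvec(ex*ang).as_matrix();M=np.eye(4);M[:3,:3]=Rr;M[:3,3]=H-Rr@H
    plan(T,M@T,15)
E
```

```text
{'t': 7.0, 'joint_positions': array([ 0.61994144,  0.73873657,  1.39785838, -0.47614466,  1.53715211,
       -0.64300751]), 'dq': array([ 1.86729374e-03,  3.33435826e-04,  5.13929447e-04, -7.81359208e-04,
       -1.71805330e-03,  9.39752546e-05]), 'joint_torque': array([-1.25326417e+00, -5.25364745e+01, -1.98993802e+01, -1.59450833e+00,
        3.52828100e+00, -2.75725638e-02]), 'eef_pos': array([553.3564202 , 269.8558993 , 113.91080312]), 'orientation': array([ 0.07494268,  0.93718705, -0.33974205, -0.02528572]), 'contact_force': array([3.61443726, 4.35941286, 0.25719471]), 'torque': array([ 0.93059802, -0.51955144,  0.2761382 ]), 'grasp_force': 58.82031440734863, 'opening': 11.910732917321925}
grasp pt [555.22444803 281.88316049 128.50036995]
15 rows [-0.001, -0.189, -0.208] [-0.96, 0.003, 0.002]
  path [[553, 270, 114], [553, 265, 156], [550, 249, 195], [546, 225, 229], [541, 193, 256], [535, 155, 274]]
```

step_arm(
  increments=[
    {"translation": [0,-0.189,-0.208],"angular": [-0.96,0,0],"gripper": 8},
    {"translation": [0,-0.189,-0.208],"angular": [-0.96,0,0],"gripper": 8},
    {"translation": [0,-0.189,-0.208],"angular": [-0.96,0,0],"gripper": 8},
    {"translation": [0,-0.189,-0.208],"angular": [-0.96,0,0],"gripper": 8},
    {"translation": [0,-0.189,-0.208],"angular": [-0.96,0,0],"gripper": 8},
  ],
)

```text
t: 7.62
eef_pos: [551.0, 255.7, 182.3]
orientation: [0.079, 0.988, -0.136, -0.009]
contact_force: [5.0, 3.5, -3.5]
opening: 12.3
grasp_force: 59.0
```

```bash
python3 - <<'E'
from h import *
T=now();s=sense();print(s['joint_positions'],s['torque'],T[:3,3]-19*T[:3,2])
E
```

```text
[ 0.47742389  0.42880329  1.59839825 -0.23065184  1.28370088 -0.84959945] [ 0.80851931 -0.70223735  0.16234461] [551.74649831 260.77961761 200.55094868]
```

step_arm(
  increments=[
    {"translation": [0,-0.189,-0.208],"angular": [-0.96,0,0],"gripper": 8},
    {"translation": [0,-0.189,-0.208],"angular": [-0.96,0,0],"gripper": 8},
    {"translation": [0,-0.189,-0.208],"angular": [-0.96,0,0],"gripper": 8},
    {"translation": [0,-0.189,-0.208],"angular": [-0.96,0,0],"gripper": 8},
    {"translation": [0,-0.189,-0.208],"angular": [-0.96,0,0],"gripper": 8},
  ],
)

```text
t: 8.25
eef_pos: [544.2, 214.6, 239.4]
orientation: [0.08, 0.994, 0.072, 0.008]
contact_force: [4.0, 2.3, -3.0]
opening: 12.0
grasp_force: 59.0
```

step_arm(
  increments=[
    {"translation": [0,-0.189,-0.208],"angular": [-0.96,0,0],"gripper": 8},
    {"translation": [0,-0.189,-0.208],"angular": [-0.96,0,0],"gripper": 8},
    {"translation": [0,-0.189,-0.208],"angular": [-0.96,0,0],"gripper": 8},
    {"translation": [0,-0.189,-0.208],"angular": [-0.96,0,0],"gripper": 8},
    {"translation": [0,-0.189,-0.208],"angular": [-0.96,0,0],"gripper": 8},
  ],
)

```text
t: 8.88
eef_pos: [534.3, 154.4, 274.3]
orientation: [0.077, 0.958, 0.276, 0.024]
contact_force: [4.5, 3.2, -5.3]
opening: 12.1
grasp_force: 58.8
```

step_arm(
  increments=[
    {"translation": [0,0,0],"angular": [0,0,0],"gripper": 8},
    {"translation": [0,0,0],"angular": [0,0,0],"gripper": 8},
  ],
)

```text
t: 9.12
eef_pos: [534.3, 154.1, 274.2]
orientation: [0.077, 0.958, 0.275, 0.023]
contact_force: [2.0, -1.2, 4.6]
opening: 11.7
grasp_force: 59.9
```

```bash
python3 - <<'E'
from h import *
T=now();s=sense();print(s['joint_positions'],s['torque'],T[:3,3]-19*T[:3,2])
save('side','s2.png',(240,120,380,300),4)
import cv2
a=cv2.imread('pics/s2.png');b=cv2.resize(snapshot('top')[140:290,230:400,::-1],None,fx=4,fy=4)
b=b[:,:];c=np.zeros((600,800,3),np.uint8);a=cv2.resize(a,(400,514));b=cv2.resize(b,(400,353));c[:514,:400]=a;c[:353,400:]=b;cv2.imwrite('pics/s2c.png',c)
for n in('top','side'): print([(r['pixel'],r['p']) for r in search_frame(n,'slug0_center')])
E
```

```text
[-0.10903373  0.08491595  1.9125104   0.60796269  1.18353684 -1.767349  ] [ 0.04089783 -0.28416243 -0.26202342] [532.61571152 144.16826553 290.36414979]
[]
[]
```

View pics/s2c.png

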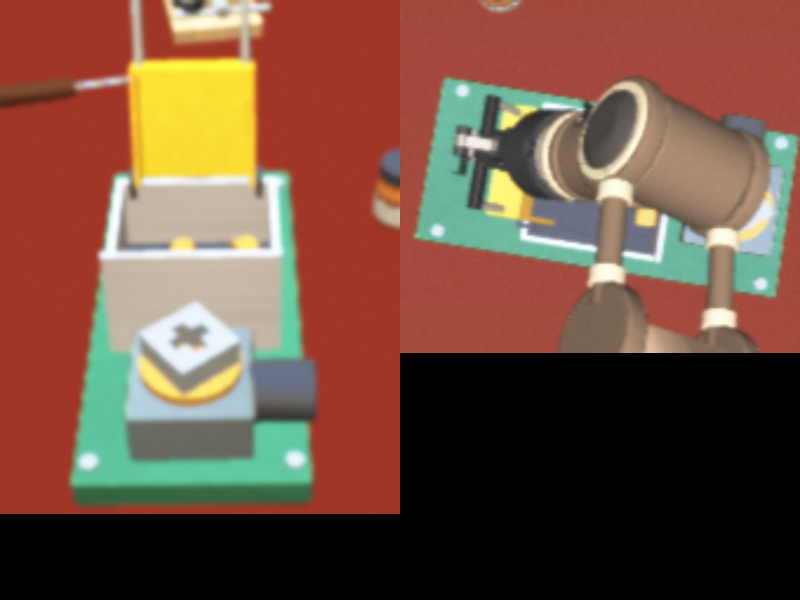

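The tray is empty at 72° and slugs show in the hopper. I'll release and back away, then check the hopper once the view is clear.

step_arm(
  increments=[
    {"translation": [0,0,0],"angular": [0,0,0],"gripper": 45},
    {"translation": [0,0,0],"angular": [0,0,0],"gripper": 45},
    {"translation": [0,0,0],"angular": [0,0,0],"gripper": 45},
    {"translation": [0,0,-0.5],"angular": [0,0,0],"gripper": 45},
    {"translation": [0,0,-1],"angular": [0,0,0],"gripper": 45},
  ],
)

```text
t: 9.95
eef_pos: [524.8, 115.8, 334.1]
orientation: [0.077, 0.958, 0.275, 0.018]
contact_force: [0.7, 0.1, 0.8]
opening: 44.9
grasp_force: 0.0
```

```bash
python3 - <<'E'
from h import *
T=now();print(np.round(T,3),sense()['joint_positions'].round(3),sense()['opening'])
A=plan(T,mat([532.3,-334.2,240],down(136)))
B=plan(A,mat([532.3,-334.2,73.5],down(136)),5)
E
```

```text
[[-9.88000e-01  1.37000e-01  7.70000e-02  5.24791e+02]
 [ 1.57000e-01  8.37000e-01  5.24000e-01  1.15787e+02]
 [ 7.00000e-03  5.29000e-01 -8.48000e-01  3.34135e+02]
 [ 0.00000e+00  0.00000e+00  0.00000e+00  1.00000e+00]] [-0.187  0.02   1.855  0.575  1.335 -1.756] 44.865426957490946
9 rows [-0.45, -0.944, -0.095] [0.685, -0.225, 0.754]
  path [[525, 116, 334], [552, 23, 294], [564, -77, 264], [562, -180, 245], [546, -283, 239]]
5 rows [0.0, -0.0, 0.666] [0.0, 0.0, -0.0]
  path [[532, -334, 240], [532, -334, 207], [532, -334, 173], [532, -334, 140], [532, -334, 107], [532, -334, 74]]
```

step_arm(
  increments=[
    {"translation": [-0.45,-0.944,-0.095],"angular": [0.685,-0.225,0.754],"gripper": 60},
    {"translation": [-0.45,-0.944,-0.095],"angular": [0.685,-0.225,0.754],"gripper": 60},
    {"translation": [-0.45,-0.944,-0.095],"angular": [0.685,-0.225,0.754],"gripper": 60},
    {"translation": [-0.45,-0.944,-0.095],"angular": [0.685,-0.225,0.754],"gripper": 60},
    {"translation": [-0.45,-0.944,-0.095],"angular": [0.685,-0.225,0.754],"gripper": 60},
  ],
)

```text
t: 10.58
eef_pos: [567.0, -130.3, 254.5]
orientation: [0.249, 0.96, 0.125, 0.011]
contact_force: [0.2, -0.6, -0.7]
opening: 59.8
grasp_force: 0.0
```

step_arm(
  increments=[
    {"translation": [-0.45,-0.944,-0.095],"angular": [0.685,-0.225,0.754],"gripper": 60},
    {"translation": [-0.45,-0.944,-0.095],"angular": [0.685,-0.225,0.754],"gripper": 60},
    {"translation": [-0.45,-0.944,-0.095],"angular": [0.685,-0.225,0.754],"gripper": 60},
    {"translation": [-0.45,-0.944,-0.095],"angular": [0.685,-0.225,0.754],"gripper": 60},
  ],
)

```text
t: 11.08
eef_pos: [533.4, -336.0, 241.6]
orientation: [0.376, 0.926, 0.0, 0.002]
contact_force: [0.4, -0.4, -0.4]
opening: 60.0
grasp_force: 0.0
```

```bash
python3 - <<'E'
from h import *
T=now();s=sense();print(np.round(T,3),s['joint_positions'].round(3),s['opening'])
plan(T,mat([532.3,-334.2,73.5],down(136)),5)
save('top','t3.png',(190,130,400,280),3.5)
for n in('top','side'):
    snapshot(n)
    for k in('slug0_center','key_grip'): print(n,[(r['pixel'],r['p']) for r in search_frame(n,k)])
E
```

```text
[[-7.17000e-01  6.97000e-01  4.00000e-03  5.33393e+02]
 [ 6.97000e-01  7.17000e-01 -1.00000e-03 -3.35999e+02]
 [-4.00000e-03  2.00000e-03 -1.00000e+00  2.41554e+02]
 [ 0.00000e+00  0.00000e+00  0.00000e+00  1.00000e+00]] [-0.632  0.307  1.614  0.002  1.217 -1.432] 60.04642829141226
5 rows [0.01, 0.001, 0.672] [0.005, 0.009, -0.009]
  path [[533, -336, 242], [533, -336, 208], [533, -335, 174], [533, -335, 141], [533, -335, 107], [532, -334, 74]]
top [([303.6, 220.1], 0.4)]
top [([452.8, 212.7], 0.74), ([154.0, 265.4], 0.53)]
side []
side [([347.3, 336.3], 0.61)]
```

View pics/t3.png

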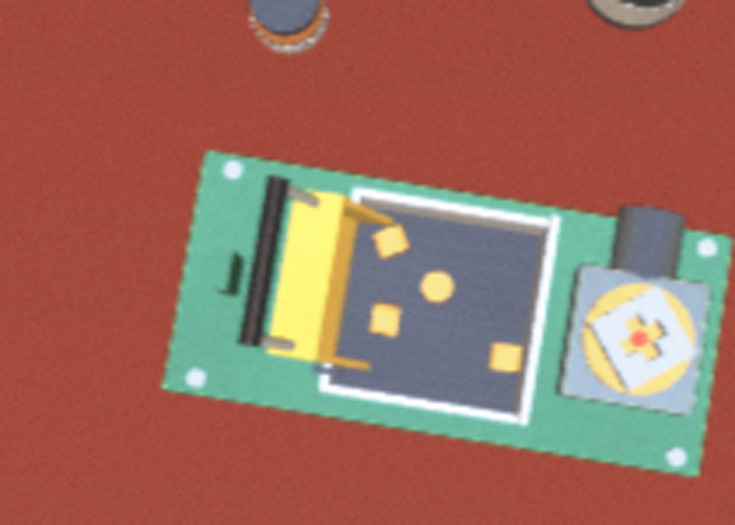

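All four slugs are in the hopper, at crop (391,242), (437,287), (385,320) and (506,357). The hub hasn't moved. Next I'll go down to the key.

step_arm(
  increments=[
    {"translation": [0.01,0.001,0.672],"angular": [0.005,0.009,-0.009],"gripper": 60},
    {"translation": [0.01,0.001,0.672],"angular": [0.005,0.009,-0.009],"gripper": 60},
    {"translation": [0.01,0.001,0.672],"angular": [0.005,0.009,-0.009],"gripper": 60},
    {"translation": [0.01,0.001,0.672],"angular": [0.005,0.009,-0.009],"gripper": 60},
    {"translation": [0.01,0.001,0.672],"angular": [0.005,0.009,-0.009],"gripper": 60},
  ],
)

```text
t: 12.05
eef_pos: [534.1, -331.7, 73.8]
orientation: [0.373, 0.928, 0.001, 0.001]
contact_force: [0.9, 0.6, -0.3]
opening: 59.9
grasp_force: 0.0
```

step_arm(
  increments=[
    {"translation": [0,0,0],"angular": [0,0,0],"gripper": 40},
    {"translation": [0,0,0],"angular": [0,0,0],"gripper": 20},
    {"translation": [0,0,0],"angular": [0,0,0],"gripper": 20},
    {"translation": [0,0,0],"angular": [0,0,0],"gripper": 20},
    {"translation": [0,0,0],"angular": [0,0,0],"gripper": 20},
  ],
)

```text
t: 12.68
eef_pos: [534.1, -333.3, 75.5]
orientation: [0.374, 0.928, 0.001, 0.002]
contact_force: [-0.1, -0.3, 0.4]
opening: 25.2
grasp_force: 62.6
```

```bash
python3 - <<'E'
from h import *
T=now();s=sense();print(np.round(T,3),s['opening'],s['torque'])
A=plan(T,mat([532.3,-334.2,190],down(136)),3)
plan(A,mat([489,-112.6,220],down(120.5)))
E
```

```text
[[-7.21000e-01  6.93000e-01  4.00000e-03  5.34075e+02]
 [ 6.93000e-01  7.21000e-01  0.00000e+00 -3.33273e+02]
 [-3.00000e-03  3.00000e-03 -1.00000e+00  7.55320e+01]
 [ 0.00000e+00  0.00000e+00  0.00000e+00  1.00000e+00]] 25.235183771843047 [0.03619414 0.02079287 0.03220728]
3 rows [0.003, -0.011, -0.763] [0.01, 0.011, 0.007]
  path [[534, -333, 76], [533, -334, 114], [533, -334, 152], [532, -334, 190]]
4 rows [0.989, 0.551, -0.15] [0.0, -0.0, 0.775]
  path [[532, -334, 190], [516, -280, 197], [503, -225, 205], [494, -169, 212], [489, -113, 220]]
```

step_arm(
  increments=[
    {"translation": [0,0,-0.4],"angular": [0,0,0],"gripper": 20},
    {"translation": [0.003,-0.011,-0.95],"angular": [0.01,0.011,0.007],"gripper": 20},
    {"translation": [0.003,-0.011,-0.94],"angular": [0.02,0.022,0.014],"gripper": 20},
  ],
)

```text
t: 13.05
eef_pos: [532.3, -333.7, 191.2]
orientation: [0.375, 0.927, 0.0, -0.001]
contact_force: [1.5, -0.3, -2.3]
opening: 25.3
grasp_force: 62.1
```

step_arm(
  increments=[
    {"translation": [0.989,0.551,-0.15],"angular": [0,0,0.775],"gripper": 20},
    {"translation": [0.989,0.551,-0.15],"angular": [0,0,0.775],"gripper": 20},
    {"translation": [0.989,0.551,-0.15],"angular": [0,0,0.775],"gripper": 20},
    {"translation": [0.989,0.551,-0.15],"angular": [0,0,0.775],"gripper": 20},
    {"translation": [0,0,0],"angular": [0,0,0],"gripper": 20},
  ],
)

```text
t: 13.68
eef_pos: [489.0, -108.9, 221.3]
orientation: [0.494, 0.869, 0.001, 0.0]
contact_force: [-0.2, -1.6, -1.2]
opening: 25.4
grasp_force: 62.2
```

```bash
python3 - <<'E'
from h import *
T=now();s=sense();print(np.round(T,3),s['opening'],s['grasp_force'],s['contact_force'])
print('phi',np.degrees(np.arctan2(T[1,0],T[0,0])))
import cv2
a=snapshot('side')[190:280,255:355,::-1];b=snapshot('top')[205:245,350:395,::-1]
a=cv2.resize(a,(600,540),interpolation=cv2.INTER_CUBIC);b=cv2.resize(b,(200,178),interpolation=cv2.INTER_CUBIC)
c=np.zeros((540,800,3),np.uint8);c[:,:600]=a;c[:178,600:]=b;cv2.imwrite('pics/k4.png',c)
t=T[:3,3].copy()
for nm,z in(('collar low',-25.5),('tip',-55.5),('grip top',39.5)):
    p=proj('side',t+uz*z);print(nm,p,(p-[255,190])*6)
print('hub',(proj('side',HUB)-[255,190])*6)
E
```

```text
[[-5.12000e-01  8.59000e-01  1.00000e-03  4.88967e+02]
 [ 8.59000e-01  5.12000e-01  1.00000e-03 -1.08880e+02]
 [ 0.00000e+00  2.00000e-03 -1.00000e+00  2.21280e+02]
 [ 0.00000e+00  0.00000e+00  0.00000e+00  1.00000e+00]] 25.440640378625034 62.23664402961731 [-0.17112006 -1.6181297  -1.19459376]
phi 120.76922615549532
collar low [304.74593354 210.68203668] [298.47560121 124.09222007]
tip [305.29768301 221.31138571] [301.78609808 187.86831427]
grip top [303.45827643 185.87556673] [290.74965856 -24.7465996 ]
hub [307.99444203 286.68276121]
```

View pics/k4.png

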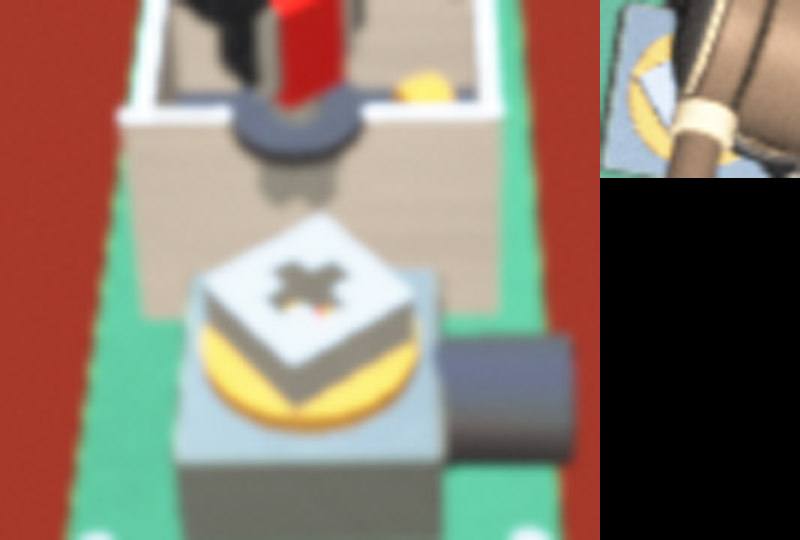

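The collar is at crop (298,125), the spline at (299,185) and the cross socket at (308,285). All three agree with the projections to about 1 mm. I'll centre over the hub and then lower.

```bash
python3 - <<'E'
from h import *
plan(now(),mat([489.7,-112.6,182],down(120.4)),3)
E
```

```text
3 rows [-0.003, -0.002, 0.258] [0.003, 0.005, 0.015]
  path [[490, -112, 221], [490, -112, 208], [490, -112, 195], [490, -113, 182]]
```

step_arm(
  increments=[
    {"translation": [-0.003,-0.002,0.258],"angular": [0.003,0.005,0.015],"gripper": 20},
    {"translation": [-0.003,-0.002,0.258],"angular": [0.003,0.005,0.015],"gripper": 20},
    {"translation": [-0.003,-0.002,0.258],"angular": [0.003,0.005,0.015],"gripper": 20},
    {"translation": [0,0,0],"angular": [0,0,0],"gripper": 20},
    {"translation": [0,0,0],"angular": [0,0,0],"gripper": 20},
  ],
)

```text
t: 14.4
eef_pos: [489.1, -112.8, 180.4]
orientation: [0.498, 0.867, 0.0, -0.002]
contact_force: [-0.0, 1.0, -1.8]
opening: 25.1
grasp_force: 62.2
```

```bash
python3 - <<'E'
from h import *
T=now();print(T[:3,3]);plan(T,mat([489.7,-112.6,172],down(120.4)),4)
E
```

```text
[ 489.07512327 -112.81288612  180.40351785]
4 rows [-0.001, 0.003, 0.042] [-0.004, -0.008, -0.007]
  path [[489, -113, 180], [489, -113, 178], [489, -113, 176], [490, -113, 174], [490, -113, 172]]
```

step_arm(
  increments=[
    {"translation": [-0.001,0.003,0.042],"angular": [0,0,0],"gripper": 20},
    {"translation": [-0.001,0.003,0.042],"angular": [0,0,0],"gripper": 20},
    {"translation": [-0.001,0.003,0.042],"angular": [0,0,0],"gripper": 20},
    {"translation": [-0.001,0.003,0.042],"angular": [0,0,0],"gripper": 20},
    {"translation": [0,0,0],"angular": [0,0,0],"gripper": 20},
  ],
)

```text
t: 15.02
eef_pos: [489.4, -112.4, 172.0]
orientation: [0.498, 0.867, 0.0, -0.002]
contact_force: [-0.7, 0.2, -2.8]
opening: 25.4
grasp_force: 62.2
```

step_arm(
  increments=[
    {"translation": [0,0,0.042],"angular": [0,0,0],"gripper": 20},
    {"translation": [0,0,0],"angular": [0,0,0],"gripper": 20},
  ],
)

```text
t: 15.28
eef_pos: [489.5, -112.4, 169.9]
orientation: [0.498, 0.867, 0.0, -0.002]
contact_force: [-0.0, 0.6, -2.3]
opening: 25.2
grasp_force: 62.2
```

step_arm(
  increments=[
    {"translation": [0,0,0.06],"angular": [0,0,0],"gripper": 20},
    {"translation": [0,0,0.06],"angular": [0,0,0],"gripper": 20},
    {"translation": [0,0,0],"angular": [0,0,0],"gripper": 20},
  ],
)

```text
t: 15.65
eef_pos: [489.2, -112.3, 163.7]
orientation: [0.498, 0.867, -0.0, -0.002]
contact_force: [-0.2, -0.8, -1.9]
opening: 25.4
grasp_force: 62.2
```

step_arm(
  increments=[
    {"translation": [0,0,0.06],"angular": [0,0,0],"gripper": 20},
    {"translation": [0,0,0.06],"angular": [0,0,0],"gripper": 20},
    {"translation": [0,0,0],"angular": [0,0,0],"gripper": 20},
  ],
)

```text
t: 16.02
eef_pos: [489.3, -112.3, 157.7]
orientation: [0.498, 0.867, -0.0, -0.002]
contact_force: [0.3, 0.8, -2.2]
opening: 25.4
grasp_force: 62.2
```

Inserting freely. Next comes the plunger.

step_arm(
  increments=[
    {"translation": [0,0,0.06],"angular": [0,0,0],"gripper": 20},
    {"translation": [0,0,0.06],"angular": [0,0,0],"gripper": 20},
    {"translation": [0,0,0],"angular": [0,0,0],"gripper": 20},
  ],
)

```text
t: 16.4
eef_pos: [489.7, -112.5, 152.5]
orientation: [0.498, 0.867, 0.0, -0.001]
contact_force: [-1.8, 0.2, 3.3]
opening: 25.4
grasp_force: 62.9
```

step_arm(
  increments=[
    {"translation": [0,0,0.06],"angular": [0,0,0],"gripper": 20},
    {"translation": [0,0,0.04],"angular": [0,0,0],"gripper": 20},
    {"translation": [0,0,0],"angular": [0,0,0],"gripper": 20},
  ],
)

```text
t: 16.77
eef_pos: [489.7, -112.5, 147.3]
orientation: [0.498, 0.867, 0.0, -0.001]
contact_force: [-2.5, 0.5, 4.8]
opening: 25.4
grasp_force: 63.2
```

step_arm(
  increments=[
    {"translation": [0,0,0.03],"angular": [0,0,0],"gripper": 20},
    {"translation": [0,0,0],"angular": [0,0,0],"gripper": 20},
  ],
)

```text
t: 17.02
eef_pos: [489.7, -112.5, 146.0]
orientation: [0.498, 0.867, 0.0, -0.001]
contact_force: [-1.9, 1.4, 6.7]
opening: 25.6
grasp_force: 63.1
```

step_arm(
  increments=[
    {"translation": [0,0,0.03],"angular": [0,0,0],"gripper": 20},
    {"translation": [0,0,0],"angular": [0,0,0],"gripper": 20},
  ],
)

```text
t: 17.27
eef_pos: [489.8, -112.5, 145.6]
orientation: [0.498, 0.867, 0.0, -0.001]
contact_force: [-5.0, 1.4, 11.5]
opening: 25.5
grasp_force: 63.8
```

step_arm(
  increments=[
    {"translation": [0,0,0.03],"angular": [0,0,0],"gripper": 20},
    {"translation": [0,0,0],"angular": [0,0,0],"gripper": 20},
    {"translation": [0,0,0],"angular": [0,0,0],"gripper": 20},
  ],
)

```text
t: 17.65
eef_pos: [489.8, -112.5, 145.5]
orientation: [0.498, 0.867, -0.0, -0.002]
contact_force: [-8.3, 2.1, 19.3]
opening: 25.3
grasp_force: 64.9
```

```bash
python3 - <<'E'
from h import *
T=now();s=sense();print(T[:3,3],s['contact_force'],s['torque'],s['opening'],s['t'])
import cv2
a=snapshot('side')[200:290,255:355,::-1];cv2.imwrite('pics/k5.png',cv2.resize(a,(600,540),interpolation=cv2.INTER_CUBIC))
E
```

```text
[ 489.7914045  -112.51791385  145.46395302] [-8.31969075  2.063578   19.34660773] [ 0.32447466  1.45961722 -0.04004121] 25.313750833515023 17.65
```

View pics/k5.png

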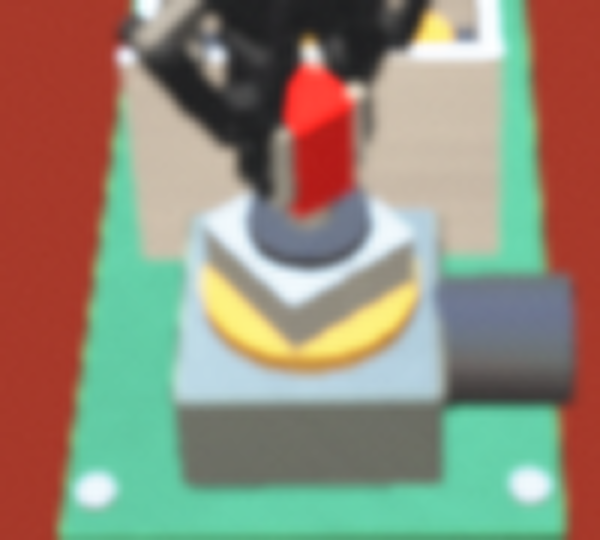

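The collar at (310,230) sits on the hub's top face. The key has stopped at the expected height and is pressed down at about 19 N, so I'm handing in.

```bash
python3 -c "
from workcell import *
print(hand_in())"
```

```text
the job is handed in; nothing more can be done
None
```

The job is handed in at about 18 s: all four slugs are in the hopper, and the key is home in the hub, collar seated on its face, still gripped and pressed down with about 19 N.

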